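# Refit the filter cassettes of a nail-dust collector

### The job

Fit the two filter cassettes into the dust collector's open drawer, one in each pocket: flat on the pocket floor, pleats up, with the pull tab in the notch at the pocket's end, so that both face the same way. One cassette stands on its long edge and has to be laid over first. Then push the drawer fully home without slamming it, and leave the bottles and the brush standing where they are.

Things in the scene. Friction and masses are not known exactly. Their poses are not given: they have to be found in the camera images.
- cassette_a: air-filter cassette 110 (x) x 44 (y) mm, grey frame 22 mm thick, 0.11 kg; one large face smooth (sole, z=0), the other with off-white pleats 96 x 32 mm, 4 mm proud (top 26 mm). Flat pull tab at the +x end, 20 mm long, 22 wide, 6 thick, level with the sole. Origin: sole centre; z out of the pleats. Starts flat on its sole beside the drawer, widely varying yaw.
- cassette_b: air-filter cassette 110 (x) x 44 (y) mm, grey frame 22 mm thick, 0.11 kg; one large face smooth (sole, z=0), the other with off-white pleats 96 x 32 mm, 4 mm proud (top 26 mm). Flat pull tab at the +x end, 20 mm long, 22 wide, 6 thick, level with the sole. Origin: sole centre; z out of the pleats. Starts on its long edge (44 mm high, z level), other side of the drawer, widely varying yaw.
- cassette_a_tab (a point): outer end of cassette_a's pull tab, 75 mm from its origin along x, 3 mm above the sole
- cassette_b_tab (a point): outer end of cassette_b's pull tab, 75 mm from its origin along x, 3 mm above the sole
- collector: white nail-dust collector with a slotted top, 230 mm deep (x) x 200 mm wide (y) x 66 mm high, fixed to the table. Origin: centre of its underside; x points away from the robot, square into the machine, y to the left. The drawer opens out of its near face (x = -115 mm); the opening is 52 mm high.
- drawer (a joint): how far the drawer is pushed in, in m: 0 = fully out, 0.205 = fully home (it stops there). It slides along the collector's x with about 2 N friction, and starts within 0.011 of fully out.
- drawer_front (a point): centre of the outer face of the drawer's front panel, 30 mm above the table; the panel is 196 mm wide, 10 mm thick, from 4 to 50 mm above the table, a plain face to push on. Axes as the collector's.
- pocket_front (a point): centre of the floor (10 mm above the table) of the pocket nearer to the front panel, 66 mm behind the panel's outer face. Inside 54 (x) x 120 (y) mm, ribs 5 mm thick, 7 mm high; the +y (left) end rib has a 34 mm notch for the tab. Drawer side walls: 14 mm over its floor, 86 mm to either side. Axes as the collector's.
- pocket_rear (a point): centre of the floor of the pocket farther from the robot, 80 mm behind pocket_front; same size, notch at the same (+y) end. With the drawer pushed in by 0.01, the collector's near face (66 mm high) is 59 mm behind this point. Axes as the collector's.
- spray: white bottle standing by, 42 mm across, 140 mm high; origin: centre of its underside
- brush: grey powder brush standing on end, 48 mm across at most, 90 mm high; origin: centre of its underside
- polish: small black bottle standing by, 32 mm across, 80 mm high; origin: centre of its underside
Things that resemble listed ones, but are neither listed nor needed, are in the scene too. Leave any orange or purple look-alike of the cassette_b alone.

How it is judged:
By the outcome, as a careful person would: the job done as asked, in the order asked, and still so for the second after the job is handed in, with the robot touching nothing.
It also fails if it takes over 72 s, if anything falls off the work surface, if the arm or the gripper's body presses on something with over 40 N, if the wrist force passes 120 N, or if a joint passes its speed limit or range.

### The arm

A 6-joint arm with a two-finger parallel gripper is mounted at the origin on the work surface. World frame = base frame: x ahead of the robot, y to its left, z up, the work surface at z = 0. Lengths are in mm, angles in rad, forces in N, time in s.
With the tool pointing down it reaches from about 225 to 875 mm from the base axis. Payload 3.4 kg.
Tool frame: the origin (TCP) lies on the centre line of the jaws, within the pads' length; the fingertips stand 8 mm ahead of it and the grasp point (between the pads) lies 11 mm behind it; z points along the fingers, y is the line along which they close (so a half turn about z gives the same grasp; the last joint's range is limited). The gripper opens to 85 mm and grips with 20 to 120 N. Pads are 22 mm wide; open, the fingers measure 114 mm over their backs; the gripper's body (76 mm by 85 mm) begins 54 mm behind the grasp point. The pads swing forward as they close: fully open they stand 13 mm farther back than shut.
Start: joints at [-1.42, 0.276, 1.505, -0, 1.361, -0.121], TCP at [154.365, -553.925, 239.328] pointing down, gripper open.
Joint ranges: [-2.89, 2.89], [-0.75, 2.08], [0.22, 2.7], [-1.18, 4.32], [0.11, 2.71], [-2.7, 2.7]. Speed limits (rad/s): [2.57, 2.57, 3.14, 3.14, 3.14, 3.14].

### API

Orientations are given as a unit quaternion [w, x, y, z].
In Python, from rig import env, claw, kin, optics, order gives the robot as it stands. Calls block until the motion is done:
- env.movep(position, orientation): joint-space move of the TCP to a pose.
- env.move_linear(position, attitude=None, speed=150, guard=None): straight line of the TCP; attitude=None keeps the orientation; speed is the mean speed in mm/s. With guard (N) it stops when the force on the tool has changed by that much, and returns True; else False.
- env.move_j(angles): joint-space move.
- claw.open_gripper() and claw.clamp(strength=None): open the fingers fully, or close them until they stop; strength is the grip in N (None keeps the last).
- env.dwell(seconds).
- kin.inverse_kinematics(position, orientation): joint angles nearest the present ones, or None.
- env.read_state(): the state.
- optics.read_camera(name): name is "scene" or "top" or "wrist"; returns a dict with "img" (400x640x3 uint8, red, green, blue), "range_z" (400x640 float32, mm along the optical axis (not along the pixel's ray), 0 where there is no reading), "K" (3x3 intrinsics, pixels), "rvec" (rotation vector, rad) and "tvec" (3), from world to camera coordinates, as OpenCV has them. Camera axes: x right, y down, z forward; pixel columns grow to the right and rows downward; lengths in mm; the calibration is good to about 2 mm. A picture is of the moment at which its call begins.
A pose or a line that the arm cannot do raises env.PlanningError and nothing moves.
- order.hand_in(): hands the job in, once; it reports no verdict.
The state is a dict: "clock": time; "joints": joint angles; "dq": joint speeds; "joint_torque": joint torques, N m; "tcp_pos": TCP position; "tcp_rot": TCP orientation; "ft_force": force on the tool from outside, world axes, zero at the start; "wrist_torque": the same for the moment, N m; "width": opening from 0.0 (shut) to 1.0 (fully open).
Only numpy, scipy, OpenCV 4.12 (cv2) and the standard library are available. Lean on these libraries where they do the work, as an engineer would, in place of code of your own. Each camera call takes 0.05 s, during which the arm holds its last target. There are 200 camera calls.

## Working session

There is one attempt and no reset: what is moved stays moved. The work goes in short steps, each a Python script; the robot and the scene stay as the last script left them, time stands still between calls to the robot, and variables do not carry over. Pictures are saved under pics/ and viewed, on a budget of 10 in all, crops included, one or two more only if the job needs it, and the job is handed in when it is done.

```bash
ls; mkdir -p pics; python3 - <<'E'
from rig import env,optics
import cv2,numpy as np
for n in("top","scene"):
    c=optics.read_camera(n); np.savez(f'pics/{n}0.npz',**c)
    cv2.imwrite(f'pics/{n}0.png',c['img'][:,:,::-1])
    print(n,c['K'].tolist(),c['rvec'],c['tvec'],(c['range_z']>0).mean())
print(env.read_state())
E
```

```text
pics
top [[389.08366403831684, 0.0, 319.45687274941935], [0.0, 389.08366403831684, 201.35670162140238], [0.0, 0.0, 1.0]] [ 2.18239405 -2.1909556   0.08622029] [ -30.25926955  594.69993686 1212.34263917] 0.9959296875
scene [[367.11929254728824, 0.0, 320.36885795550705], [0.0, 367.11929254728824, 198.05614124324015], [0.0, 0.0, 1.0]] [ 2.08504629  0.99755161 -0.46889918] [-333.91425009 -272.89024987 1363.14370125] 0.99619921875
{'clock': 0.1, 'joints': array([-1.41998834e+00,  2.76556658e-01,  1.50601276e+00,  2.10076364e-05,
        1.36070299e+00, -1.20998976e-01]), 'dq': array([ 0.00059074, -0.00160993, -0.00435943,  0.00115376, -0.0009053 ,
        0.0006592 ]), 'joint_torque': array([ 1.15283605e-03, -4.17701161e+01, -2.46405280e+01, -1.24063490e-04,
        5.81098924e-03,  1.12143903e-05]), 'tcp_pos': array([ 154.30486524, -553.43344693,  238.50951624]), 'tcp_rot': array([-8.39940979e-04,  9.90779275e-01,  1.35483292e-01, -2.24768216e-06]), 'ft_force': array([-0.03726781,  0.23513051, -0.37453658]), 'wrist_torque': array([ 0.02956001,  0.05450864, -0.01317174]), 'width': 1.0037726227048693}
```

View pics/top0.png

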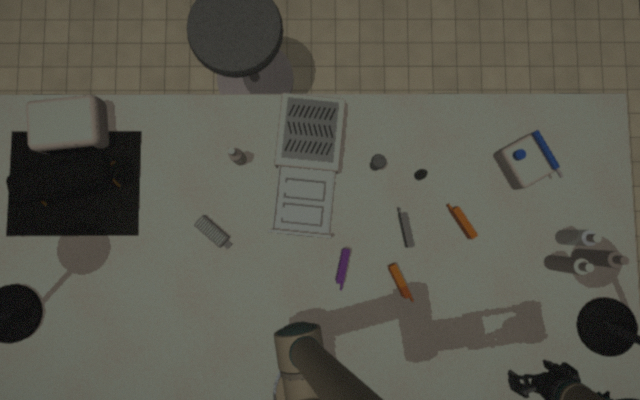

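View pics/scene0.png

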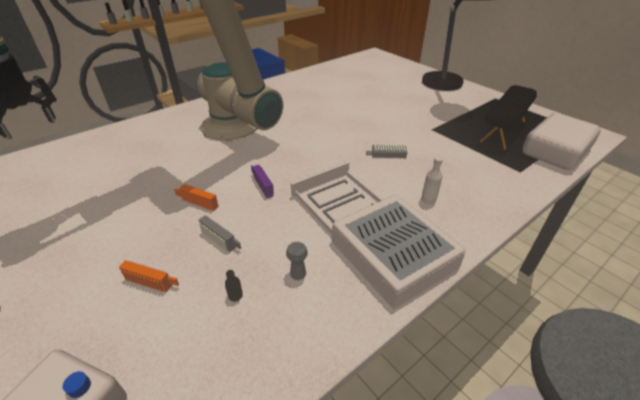

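Top view: grey cassette A lies flat at (212,231) with its tab at the lower right. The grey candidate for B is on edge at (405,227). The look-alikes are orange at (462,221) and (400,281) and purple at (343,268). The drawer is at (304,200), the spray at (237,156), the brush at (378,161) and the polish at (420,174). Only the grey one fits B. Next I'll take coarse positions and look at each from the wrist camera.

```bash
cat > h.py <<'E'
import numpy as np,cv2
from scipy.spatial.transform import Rotation as R
def cam(c):
    Rm=cv2.Rodrigues(np.array(c['rvec'],float))[0]; return Rm,np.array(c['tvec'],float),np.array(c['K'])
def ray(c,uv,z):
    Rm,t,K=cam(c); uv=np.atleast_2d(np.array(uv,float))
    d=np.c_[uv,np.ones(len(uv))]@np.linalg.inv(K).T@Rm; o=-Rm.T@t
    return o+d*((z-o[2])/d[:,2])[:,None]
def cloud(c):
    Rm,t,K=cam(c); h,w=c['range_z'].shape; v,u=np.mgrid[:h,:w]
    p=np.stack([u,v,np.ones_like(u)],-1).reshape(-1,3)@np.linalg.inv(K).T*c['range_z'].reshape(-1,1)
    return ((p-t)@Rm).reshape(h,w,3)
def proj(c,P):
    Rm,t,K=cam(c); return cv2.projectPoints(np.atleast_2d(np.array(P,float)),np.array(c['rvec'],float),t,K,None)[0][:,0]
def down(yaw):  # tool z down, closing axis y at angle yaw (rad) from world y... tool x at angle yaw
    q=(R.from_euler('z',yaw)*R.from_euler('x',np.pi)).as_quat(); return [q[3],q[0],q[1],q[2]]
E
python3 - <<'E'
from h import *
from rig import kin
for n in("top","scene"):
    c=dict(np.load(f'pics/{n}0.npz')); P=cloud(c)
    if n=='top':
        for nm,(u,v) in dict(a=(212,231),b=(405,227),spray=(237,156),brush=(378,161),pol=(420,174),coll=(310,135),tabl=(260,300)).items():
            print(nm,P[v,u].round(1))
        print('collector-drawer px', ray(c,[(282,96),(346,100),(341,170),(276,163)],66).round(0).tolist())
        print('drawer corners', ray(c,[(274,233),(332,237)],50).round(0).tolist())
        for nm,(u0,u1,v0,v1) in dict(a=(185,242,205,258),b=(392,420,200,252)).items():
            Q=P[v0:v1,u0:u1].reshape(-1,3); Q=Q[Q[:,2]>12]; r=cv2.minAreaRect(Q[:,:2].astype(np.float32)); print(nm,len(Q),r,np.percentile(Q[:,2],[5,50,95]))
for p in [(300,250,300),(330,-260,300),(330,0,300)]:
    print(p,[None if (j:=kin.inverse_kinematics(p,down(y))) is None else j for y in (0,np.pi/2)])
E
```

```text
a [502.2 305.7  24. ]
b [ 512.2 -297.5   44.8]
spray [726.8 215.1  95.2]
brush [ 711.5 -209.9   88.5]
pol [ 675.6 -344.    59.4]
coll [797.   -3.9  67.9]
tabl [283.2 157.2  -2.4]
collector-drawer px [[921.0, 83.0, 66.0], [908.0, -116.0, 66.0], [688.0, -99.0, 66.0], [710.0, 101.0, 66.0]]
drawer corners [[495.0, 108.0, 50.0], [482.0, -71.0, 50.0]]
a 522 ((484.0901184082031, 173.14276123046875), (388.5506591796875, 93.22116088867188), 82.2757339477539) [17.39331224 22.7824915  28.63484964]
b 360 ((533.523681640625, -186.05560302734375), (303.536865234375, 119.38375091552734), 78.90039825439453) [19.6420075  42.61588118 47.72159249]
(300, 250, 300) [array([ 5.16074083e-01, -4.25696928e-02,  1.73106187e+00, -4.44089210e-16,
        1.45310047e+00,  2.08687041e+00]), array([ 5.16074083e-01, -4.25696928e-02,  1.73106187e+00, -4.44089210e-16,
        1.45310047e+00,  5.16074083e-01])]
(330, -260, 300) [array([-8.33258087e-01,  5.40376290e-03,  1.68445401e+00, -4.44089210e-16,
        1.45173488e+00,  7.37538240e-01]), array([-0.83325809,  0.00540376,  1.68445401,  0.        ,  1.45173488,
       -0.83325809])]
(330, 0, 300) [array([-2.11884912e-01, -1.43413516e-01,  1.81759491e+00, -4.44089210e-16,
        1.46741126e+00,  1.35891142e+00]), array([-0.21188491, -0.14341352,  1.81759491,  0.        ,  1.46741126,
       -0.21188491])]
```

```bash
python3 - <<'E'
from h import *
from rig import env,optics
tiles=[]
for n,p,y in [('b',(470,-295,330),np.pi/2),('d',(540,0,380),np.pi/2),('a',(470,300,330),np.pi/2)]:
    env.movep(p,down(y)); env.dwell(.2)
    c=optics.read_camera('wrist'); np.savez(f'pics/w{n}0.npz',**c)
    Rm,t,K=cam(c); print(n,env.read_state()['clock'],K[0].round(),(-Rm.T@t).round(),Rm[2].round(2),(c['range_z']>0).mean())
    tiles.append(cv2.resize(c['img'][:,:,::-1],(480,300),interpolation=cv2.INTER_AREA) if n!='d' else cv2.resize(c['img'][:,:,::-1],(480,300),interpolation=cv2.INTER_AREA))
    if n=='b': cv2.imwrite('pics/wb0.png',c['img'][:,:,::-1])
    if n=='d': cv2.imwrite('pics/wd0.png',c['img'][:,:,::-1])
    if n=='a': cv2.imwrite('pics/wa0.png',c['img'][:,:,::-1])
ims=[cv2.imread(f'pics/w{n}0.png') for n in 'bda']
s=[cv2.resize(i,(400,250),interpolation=cv2.INTER_AREA) for i in (ims[0],ims[2])]
m=np.vstack([np.hstack(s),cv2.copyMakeBorder(cv2.resize(ims[1],(560,350),interpolation=cv2.INTER_AREA),0,0,120,120,cv2.BORDER_CONSTANT)])
cv2.imwrite('pics/w_all.png',m)
E
```

```text
b 1.8917 [357.   0. 316.] [ 470. -219.  465.] [-0.   -0.3  -0.95] 0.9958828125
d 3.3167 [357.   0. 316.] [541.  76. 515.] [-0.   -0.3  -0.95] 0.99616015625
a 4.7583 [357.   0. 316.] [471. 376. 465.] [-0.   -0.3  -0.95] 0.9960078125
```

View pics/w_all.png

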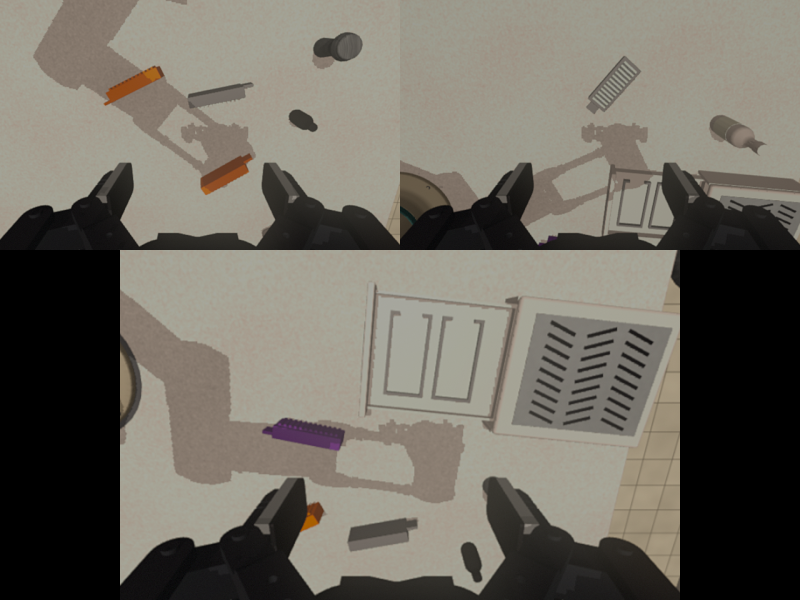

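```bash
python3 - <<'E'
from h import *
def crop(f,u,v,w,h,k): 
    i=cv2.imread(f)[v:v+h,u:u+w]; return cv2.resize(i,(w*k,h*k),interpolation=cv2.INTER_CUBIC)
c={k:dict(np.load(f'pics/{k}.npz')) for k in('wb0','wd0','scene0')}
for k in c: print(k,proj(c[k],[(512,-297,44)]))
m=np.vstack([np.hstack([crop('pics/wb0.png',290,110,130,80,3),crop('pics/scene0.png',180,205,130,80,3)]),
 np.hstack([crop('pics/wd0.png',240,250,130,100,3),crop('pics/wa0.png',290,80,130,100,3)])])
cv2.imwrite('pics/crop1.png',m)
E
```

```text
wb0 [[351.41011731 150.02371837]]
wd0 [[298.29871679 329.38548954]]
scene0 [[219.0314387  226.38979574]]
```

View pics/crop1.png

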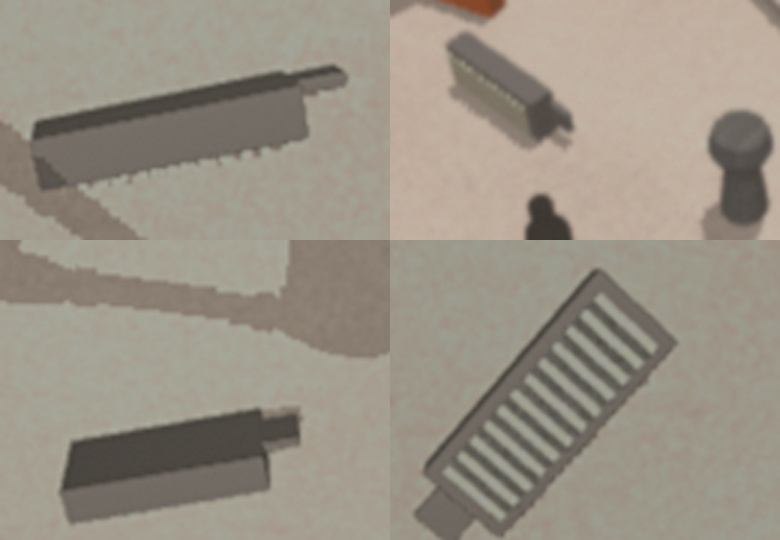

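B's crop: the smooth sole faces +y (towards the drawer), the pleats face -y, and the tab points to +x. The grey body confirms it as B. A's pleats are up and its tab points to -x,-y. Next I'll measure precisely.

```bash
cat >> h.py <<'E'
def rect(c,lo,hi,win):
    P=cloud(c); x0,x1,y0,y1=win
    m=(P[...,2]>lo)&(P[...,2]<hi)&(P[...,0]>x0)&(P[...,0]<x1)&(P[...,1]>y0)&(P[...,1]<y1)&(c['range_z']>0)
    n,l,s,_=cv2.connectedComponentsWithStats(cv2.morphologyEx(m.astype(np.uint8),cv2.MORPH_OPEN,np.ones((2,2))))
    m=l==1+np.argmax(s[1:,4]); Q=P[m]; return cv2.minAreaRect(Q[:,:2].astype(np.float32)),Q
def line(c,Q): # robust PCA line
    return cv2.fitLine(Q[:,:2].astype(np.float32),cv2.DIST_HUBER,0,.1,.1).ravel()
E
python3 - <<'E'
from h import *
L=lambda k:dict(np.load(f'pics/{k}.npz'))
a,b,d=L('wa0'),L('wb0'),L('wd0')
r,Q=rect(a,14,40,(420,590,220,390)); print('A',r,len(Q),np.percentile(Q[:,2],[5,50,95]).round(1))
for n,c in(('b',b),('d',d)):
    r,Q=rect(c,38,55,(430,600,-370,-220)); print('B',n,r,len(Q),np.percentile(Q[:,2],[5,50,95]).round(1), line(c,Q))
for n,c in(('d',d),('a',a)):
    P=cloud(c)
    T=P[c['range_z']>0]; T=T[(abs(T[:,0]-350)<60)&(abs(T[:,1]-60)<30)]; print('table z',np.median(T[:,2]) if len(T) else None)
    r,Q=rect(c,42,56,(440,540,-130,150)); print('panel',n,r,len(Q),np.percentile(Q[:,2],[5,50,95]).round(1),line(c,Q))
r,Q=rect(d,58,75,(640,960,-160,160)); print('coll',r,len(Q),np.median(Q[:,2]))
r,Q=rect(L('top0'),58,75,(640,960,-160,160)); print('coll top',r,len(Q),np.median(Q[:,2]))
# ribs/floor heights along drawer centre
P=cloud(d)
for uv in proj(d,[(x,12-(x-490)*.1,10) for x in range(480,700,10)]).round().astype(int): print(P[uv[1],uv[0]].round(0).tolist(),end=' ')
for n in('spray','brush','polish'):pass
E
```

```text
A ((488.01495361328125, 322.9022216796875), (114.64302825927734, 94.96029663085938), 49.14595031738281) 3178 [20.4 23.2 27.1]
B b ((505.51971435546875, -271.92449951171875), (120.23617553710938, 114.96746063232422), 7.766490459442139) 1749 [36.9 44.2 45.5] [ 9.8123777e-01  1.9280149e-01  5.0681067e+02 -3.0444785e+02]
B d ((524.7601318359375, -146.27008056640625), (445.4122619628906, 114.22870635986328), 84.64031982421875) 947 [ 0.5 44.1 45.7] [ 9.7597975e-01  2.1786129e-01  5.0753079e+02 -3.0256793e+02]
table z 0.20158797604455211
panel d ((511.4572448730469, 19.683578491210938), (210.86587524414062, 44.60765075683594), 83.18252563476562) 1273 [29.8 49.8 51.4] [1.03995375e-01 9.94577765e-01 4.97258728e+02 3.52288132e+01]
table z 0.37234191485589535
panel a ((495.5051574707031, 159.87277221679688), (34.964134216308594, 433.74774169921875), 1.796461582183838) 812 [10.1 50.1 51.5] [8.5014910e-02 9.9637967e-01 4.9815417e+02 5.3075279e+01]
coll ((1073.473388671875, -158.13296508789062), (495.5817565917969, 1106.6453857421875), 84.33786010742188) 28453 67.21723310146375
coll top ((723.165771484375, 1.3095016479492188), (201.8309783935547, 429.8522644042969), 83.9338607788086) 4632 66.44027171800911
[479.0, 12.0, -1.0] [494.0, 17.0, 51.0] [500.0, 10.0, 11.0] [510.0, 11.0, 12.0] [519.0, 9.0, 11.0] [531.0, 7.0, 10.0] [540.0, 8.0, 12.0] [550.0, 6.0, 11.0] [560.0, 5.0, 9.0] [570.0, 5.0, 10.0] [580.0, 3.0, 9.0] [590.0, 2.0, 10.0] [600.0, 0.0, 9.0] [610.0, 0.0, 8.0] [620.0, -1.0, 10.0] [629.0, -2.0, 12.0] [639.0, -2.0, 10.0] [649.0, -4.0, 11.0] [659.0, -5.0, 11.0] [670.0, -6.0, 9.0] [679.0, -7.0, 11.0] [689.0, -8.0, 11.0]
```

```bash
sed -i "s/    m=l==1+np.argmax(s\[1:,4\]); Q=P\[m\]/    m\&=l==1+np.argmax(s[1:,4]); Q=P[m]/; s/np.ones((2,2))/np.ones((3,3))/" h.py
python3 - <<'E'
from h import *
L=lambda k:dict(np.load(f'pics/{k}.npz'))
a,b,d,t=L('wa0'),L('wb0'),L('wd0'),L('top0')
r,Q=rect(a,14,40,(420,590,220,390)); print('A',r,len(Q),np.percentile(Q[:,2],[5,50,95]).round(1),line(a,Q))
for n,c in(('b',b),('d',d)):
    r,Q=rect(c,38,55,(430,600,-370,-220)); print('B',n,r,len(Q),line(c,Q))
psi=None
for n,c,w in(('panel d',d,(440,540,-130,150)),('coll d',d,(640,960,-160,160)),('coll t',t,(640,960,-160,160))):
    lo,hi=(43,56) if 'p' in n else (60,75)
    r,Q=rect(c,lo,hi,w); print(n,r,len(Q),line(c,Q))
    if psi is None:
        l=line(c,Q); psi=-np.arctan(l[0]/l[1])
    ex=np.array([np.cos(psi),np.sin(psi)]);ey=np.array([-ex[1],ex[0]])
    X,Y=Q[:,:2]@ex,Q[:,:2]@ey; print(psi,'X',np.percentile(X,[0.5,2,5,50,95,98,99.5]).round(1),'Y',np.percentile(Y,[.5,2,98,99.5]).round(1))
# heights > 14 within pocket area from ribs
P=cloud(d).reshape(-1,3); X,Y=P[:,:2]@ex,P[:,:2]@ey
x0=np.median(X[(P[:,2]>45)&(P[:,2]<54)&(X>440)&(X<540)&(abs(Y)<150)])
m=(X>x0)&(X<x0+190)&(abs(Y-65)<25)
for k in range(0,190,4):
    s=m&(X>=x0+k)&(X<x0+k+4); print(k,np.percentile(P[s,2],50).round(1),s.sum(),end='; ')
# image-plane rectified view of drawer at z=17
G=[[(ex*X+ey*Y) for X in np.arange(470,700,.5)] for Y in np.arange(180,-80,-.5)]; G=np.array(G); 
uv=proj(d,np.c_[G.reshape(-1,2),np.full(G.size//2,17)]).reshape(*G.shape).astype(np.float32)
im=cv2.remap(d['img'][:,:,::-1],uv[...,0],uv[...,1],cv2.INTER_LINEAR); cv2.imwrite('pics/rectd.png',im)
E
```

```text
A ((503.5243835449219, 311.6056823730469), (110.08454895019531, 44.33009719848633), 48.95106887817383) 3171 [20.8 23.2 27.1] [  0.6495609   0.7603095 503.76837   313.8533   ]
B b ((505.41937255859375, -304.51983642578125), (109.6856918334961, 24.462839126586914), 11.483150482177734) 1733 [ 9.7931945e-01  2.0232007e-01  5.0543979e+02 -3.0285660e+02]
B d ((505.3465576171875, -302.78558349609375), (109.66900634765625, 23.93967056274414), 10.98876667022705) 947 [ 9.7976452e-01  2.0015356e-01  5.0615100e+02 -3.0085431e+02]
panel d ((494.9573669433594, 30.453964233398438), (195.11874389648438, 10.553979873657227), 84.03854370117188) 1245 [1.0394689e-01 9.9458283e-01 4.9610867e+02 3.7032249e+01]
-0.10413499 X [484.4 484.5 485.  489.6 494.1 494.3 494.3] Y [-13.9 -10.  176.  178.6]
coll d ((811.156005859375, -2.4190673828125), (200.31507873535156, 230.86996459960938), 84.02432250976562) 28374 [ 8.5117012e-01 -5.2488989e-01  8.0542706e+02  8.5415554e+00]
-0.10413499 X [692.7 695.  701.4 802.5 906.4 914.2 918.5] Y [-15.4 -11.3 178.1 180.9]
coll t ((810.0994873046875, -2.99609375), (199.22509765
[... 176 characters left out ...]
.1 -14.1 175.7 179. ]
0 422.7 1684; 4 411.3 2914; 8 450.4 882; 12 451.4 1129; 16 452.5 925; 20 454.7 696; 24 456.0 418; 28 450.5 378; 32 448.4 589; 36 448.8 587; 40 449.1 550; 44 449.7 498; 48 449.4 509; 52 448.8 572; 56 448.6 588; 60 449.3 511; 64 452.5 463; 68 455.2 608; 72 453.2 896; 76 451.5 1120; 80 451.0 878; 84 441.9 685; 88 412.0 3299; 92 423.0 1597; 96 432.5 804; 100 436.1 1578; 104 438.9 1695; 108 440.5 2462; 112 442.0 1524; 116 443.5 1003; 120 11.0 156; 124 10.3 103; 128 10.3 99; 132 10.3 102; 136 10.3 102; 140 10.2 98; 144 10.1 100; 148 10.2 99; 152 10.1 100; 156 10.2 100; 160 10.5 102; 164 10.6 133; 168 17.2 111; 172 11.3 52; 176 10.3 108; 180 10.2 94; 184 10.1 102; 188 10.4 45;
```

View pics/rectd.png

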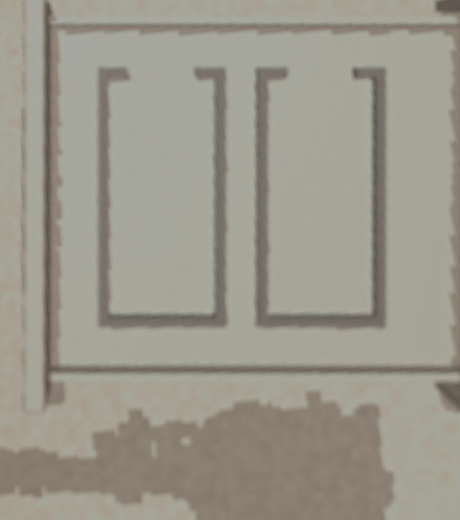

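Drawer: ψ = -0.104, pushed in 7 mm, with the pocket centres agreeing between the panel offset and the rib image (X = 550 and 630, Y = 82). A measured 110x44 and B measured 110 long. I'll place A first, in the front pocket.

```bash
cat >> h.py <<'E'
psi=-0.1040; ex=np.array([np.cos(psi),np.sin(psi)]); ey=np.array([-ex[1],ex[0]])
def D(X,Y,z): return [*(ex*X+ey*Y),z]
E
python3 - <<'E'
from h import *
from rig import env,claw,kin
ya=np.radians(48.95-180); A=(503.5,311.6)
env.movep([*A,120],down(ya)); print(env.read_state()['joints'].round(2))
print(env.move_linear([*A,16],speed=120,guard=15)); claw.clamp(40)
s=env.read_state(); print(s['width'],s['tcp_pos'].round(1),s['ft_force'].round(1))
env.move_linear([*A,150],speed=200); s=env.read_state(); print(s['width'],s['ft_force'].round(1))
q=down(np.pi/2+psi)
env.movep(D(553.2,82,150),q); env.dwell(.2)
env.move_linear(D(553.2,82,45),speed=150)
g=env.move_linear(D(553.2,82,27),speed=40,guard=6); s=env.read_state(); print(g,s['tcp_pos'].round(1),s['ft_force'].round(1),s['width'],s['clock'])
E
```

```text
[ 0.44  0.39  1.65 -0.    1.11 -1.99]
False
0.5035532245370162 [503.9 311.8  16.8] [-0.8  0.8  4.3]
0.5038934360769598 [-1.8 -0.6 -1.5]
True [558.5  24.1  26.8] [-0.1 -0.3  4.2] 0.5087440943995545 12.4333
```

```bash
python3 - <<'E'
from h import *
from rig import env,claw,optics
claw.open_gripper(); s=env.read_state(); print(s['width'],s['tcp_pos'].round(1),s['ft_force'].round(1))
env.move_linear(D(553.2,82,150),speed=200)
env.movep([545,0,330],down(np.pi/2)); env.dwell(.2)
c=optics.read_camera('wrist'); np.savez('pics/wd1.npz',**c)
G=np.array([[(ex*X+ey*Y) for X in np.arange(460,700,.5)] for Y in np.arange(190,-30,-.5)])
uv=proj(c,np.c_[G.reshape(-1,2),np.full(G.size//2,32)]).reshape(*G.shape).astype(np.float32)
cv2.imwrite('pics/r1.png',cv2.remap(c['img'][:,:,::-1],uv[...,0],uv[...,1],cv2.INTER_LINEAR))
r,Q=rect(c,27,39,(500,640,-80,130)); X=Q[:,:2]@ex;Y=Q[:,:2]@ey
print(np.array(r[0])@ex,np.array(r[0])@ey,r,np.percentile(Q[:,2],[5,50,95]))
r,Q=rect(c,44,56,(440,540,-130,150)); print('panel',np.array(r[0])@ex,r)
print(env.read_state()['clock'])
E
```

```text
1.001330862512957 [557.6  24.2  26. ] [0.  0.1 1.2]
552.9376374914916 81.42761378925692 ((558.4032592773438, 23.585742950439453), (109.9488296508789, 44.040035247802734), 83.96578979492188) [31.11087183 33.22778978 37.1338864 ]
panel 489.55625615761573 ((495.3807373046875, 30.322669982910156), (195.66058349609375, 10.27744197845459), 84.03297424316406)
14.7083
```

View pics/r1.png

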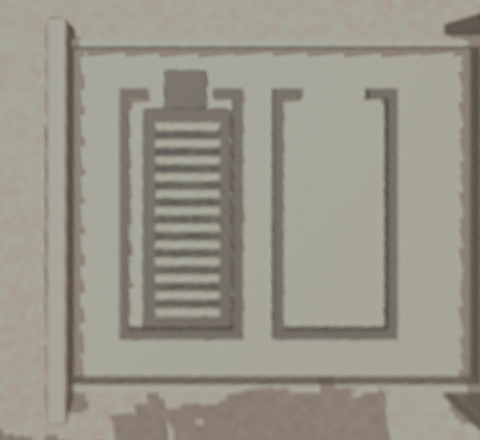

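A is seated flat in the front pocket: top at 32–36 mm, centre (553, 81), tab in the notch at about pixel (185,90). Next I'll tip B onto its sole by pushing the pleat side near the top.

```bash
python3 - <<'E'
from h import *
from rig import env,claw,optics
th=0.199; n=np.array([-np.sin(th),np.cos(th)]); B=np.array([505.4,-303.6])
P=lambda k,z:[*(B+n*k),z]
env.movep(P(-50,150),down(th)); claw.clamp(40)
env.move_linear(P(-50,41),speed=150)
print(env.move_linear(P(6,41),speed=40,guard=10)); print(env.read_state()['tcp_pos'].round(1))
env.dwell(.3)
env.move_linear(P(-20,60),speed=150); env.move_linear(P(-20,150),speed=200); claw.open_gripper()
env.movep([470,-295,330],down(np.pi/2)); env.dwell(.2)
c=optics.read_camera('wrist'); np.savez('pics/wb1.npz',**c)
for lo,hi in((14,55),(36,55)):
    try: r,Q=rect(c,lo,hi,(420,600,-370,-190)); print(r,len(Q),np.percentile(Q[:,2],[5,50,95]).round(1))
    except Exception as e: print('none',e)
u,v=proj(c,[(505,-280,20)])[0].astype(int); print(u,v,env.read_state()['clock'])
i=c['img'][v-60:v+60,u-90:u+90,::-1]; cv2.imwrite('pics/b1.png',cv2.resize(i,None,fx=3,fy=3,interpolation=cv2.INTER_CUBIC))
E
```

```text
True
[ 509.3 -320.    42.7]
((515.2841796875, -302.45721435546875), (128.94764709472656, 26.58574104309082), 11.685552597045898) 2237 [22.2 43.8 45.5]
((505.918701171875, -304.4108581542969), (109.81422424316406, 26.560985565185547), 11.608930587768555) 1827 [38.8 44.1 45.6]
344 133 22.175
```

View pics/b1.png

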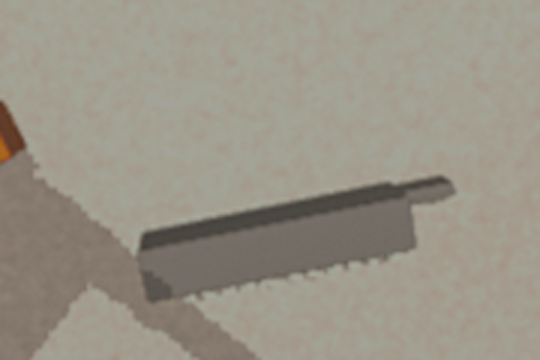

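B is still standing, so the guard tripped before it moved. I'll repeat without the guard, checking force at each stage.

```bash
python3 - <<'E'
from h import *
from rig import env,claw,optics
th=0.201; n=np.array([-np.sin(th),np.cos(th)]); B=np.array([505.6,-303.8])
P=lambda k,z:[*(B+n*k),z]
env.movep(P(-40,120),down(th)); claw.clamp(40)
env.move_linear(P(-40,42),speed=150)
for k in(-20,-8,4,16):
    g=env.move_linear(P(k,42),speed=40,guard=25); s=env.read_state(); print(k,g,s['tcp_pos'].round(1),s['ft_force'].round(1))
    if g: break
env.dwell(.3)
env.move_linear(P(-15,70),speed=150); env.move_linear(P(-15,150),speed=200); claw.open_gripper()
env.movep([470,-295,330],down(np.pi/2)); env.dwell(.2)
c=optics.read_camera('wrist'); np.savez('pics/wb2.npz',**c)
for lo,hi in((14,55),(36,55)):
    try: r,Q=rect(c,lo,hi,(420,600,-370,-190)); print(r,len(Q),np.percentile(Q[:,2],[5,50,95]).round(1))
    except Exception as e: print('none',e)
print(env.read_state()['clock'])
u,v=proj(c,[(505,-280,20)])[0].astype(int)
i=c['img'][v-60:v+60,u-90:u+90,::-1]; cv2.imwrite('pics/b2.png',cv2.resize(i,None,fx=3,fy=3,interpolation=cv2.INTER_CUBIC))
E
```

```text
-20 False [ 509.7 -323.4   42.2] [-0.5 -0.8  0.7]
-8 False [ 508.2 -314.2   44.6] [-2.8 -5.3 11.1]
4 False [ 506.3 -303.7   46.7] [-5.4 -4.7 23.2]
16 False [ 501.9 -287.5   41.4] [ 0.4 -0.5  0.2]
((498.61669921875, -269.2672119140625), (110.06352233886719, 44.0518798828125), 11.568482398986816) 3262 [21.1 23.1 27.1]
none attempt to get argmax of an empty sequence
30.3917
```

B is now flat (110x44, top at 22–27 mm, so pleats up). I'll pick it and place it in the rear pocket.

```bash
python3 - <<'E'
from h import *
from rig import env,claw,optics
yb=np.radians(11.57); B=(498.6,-269.3)
env.movep([*B,120],down(yb))
print(env.move_linear([*B,16],speed=120,guard=15)); claw.clamp(40)
env.move_linear([*B,150],speed=200); s=env.read_state(); print(s['width'],s['ft_force'].round(1))
q=down(np.pi/2+psi); X,Y=631.2,82.3
env.movep(D(X,Y,150),q); env.dwell(.2)
env.move_linear(D(X,Y,45),speed=150)
g=env.move_linear(D(X,Y,27),speed=40,guard=6); s=env.read_state(); print(g,s['tcp_pos'].round(1),s['ft_force'].round(1),s['width'],s['clock'])
if s['tcp_pos'][2]<29.5:
    claw.open_gripper(); print(env.read_state()['ft_force'].round(1))
    env.move_linear(D(X,Y,150),speed=200)
    env.movep([545,0,330],down(np.pi/2)); env.dwell(.2)
    c=optics.read_camera('wrist'); np.savez('pics/wd2.npz',**c)
    G=np.array([[(ex*X+ey*Y) for X in np.arange(460,700,.5)] for Y in np.arange(190,-30,-.5)])
    uv=proj(c,np.c_[G.reshape(-1,2),np.full(G.size//2,32)]).reshape(*G.shape).astype(np.float32)
    cv2.imwrite('pics/r2.png',cv2.remap(c['img'][:,:,::-1],uv[...,0],uv[...,1],cv2.INTER_LINEAR))
    for w in((520,598,-80,130),(603,680,-80,130)):
        r,Q=rect(c,28,39,w); print(np.array(r[0])@ex,np.array(r[0])@ey,r,np.percentile(Q[:,2],[5,50,95]).round(1))
    r,Q=rect(c,44,56,(440,540,-130,150)); print('panel',np.array(r[0])@ex,np.array(r[0])@ey)
    print(env.read_state()['clock'])
E
```

```text
False
0.5030584718323089 [-0.9 -0.3 -2.3]
True [636.1  16.3  26.7] [-0.4 -0.   4.5] 0.501777232296228 36.7333
[ 0.3 -0.3  0.2]
553.084748409814 81.36808980935079 ((558.5433959960938, 23.511268615722656), (110.1338882446289, 44.046424865722656), 83.98892974853516) [31.1 33.2 37.1]
630.7382829719925 81.87592306525119 ((635.830078125, 15.954940795898438), (109.76301574707031, 44.45863342285156), 83.88043212890625) [31.1 33.2 37.1]
panel 489.6988644043875 82.14892638242866
39.075
```

View pics/r2.png

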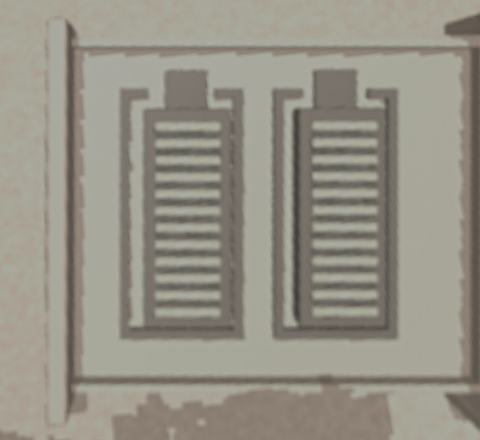

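Both cassettes are seated, tabs in the notches on the same side. Now I'll push the drawer in gently.

```bash
python3 - <<'E'
from h import *
from rig import env,claw,optics
Y=82; q=down(psi)
env.movep(D(430,Y,120),q); claw.clamp(40); env.move_linear(D(430,Y,30),speed=150)
S=lambda t,g:print(t,g,(env.read_state()['tcp_pos'][:2]@ex).round(1),env.read_state()['ft_force'].round(1),env.read_state()['clock'])
S('near',env.move_linear(D(464,Y,30),speed=60,guard=20)); S('touch',env.move_linear(D(478,Y,30),speed=20,guard=20))
S('push',env.move_linear(D(650,Y,30),speed=50,guard=20))
g=env.move_linear(D(690,Y,30),speed=18,guard=12); S('end',g)
env.dwell(.3); S('hold',0)
env.move_linear(D(620,Y,30),speed=100); env.move_linear(D(600,Y,200),speed=200)
env.movep([545,0,330],down(np.pi/2)); env.dwell(.2)
c=optics.read_camera('wrist'); np.savez('pics/wd3.npz',**c); cv2.imwrite('pics/wd3.png',c['img'][:,:,::-1])
r,Q=rect(c,42,55,(600,720,-130,150)); print('panel',np.array(r[0])@ex,np.array(r[0])@ey,r[1])
print(env.read_state()['clock'])
E
```

```text
near False 463.6 [ 0.4  0.  -0.2] 42.8333
touch False 477.9 [-0.7 -0.1  0.1] 43.6833
push False 650.0 [-1.9 -0.4 -1.7] 47.275
end True 670.7 [-0.2  0.   1.2] 48.6083
hold 0 668.9 [ 0.  -0.1  0.9] 48.9083
panel 688.4803444068267 81.51708946112129 (199.60264587402344, 15.559255599975586)
52.3167
```

View pics/wd3.png

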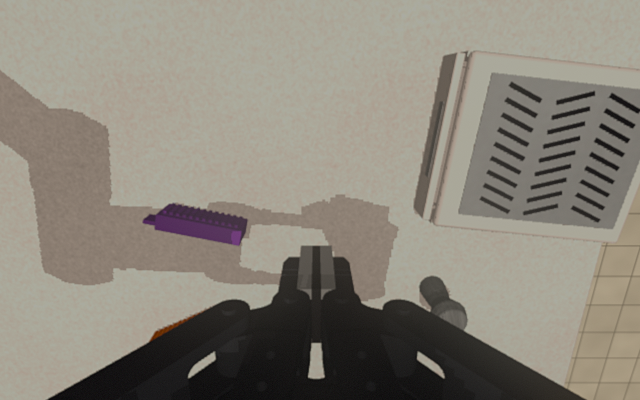

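The drawer reads closed: the push stopped at X = 670.7, and about 671 was predicted for home. I'll check the panel offset and the bottles, then press once more gently.

```bash
python3 - <<'E'
from h import *
from rig import env,claw,optics
def face(c):
    P=cloud(c); P=P[(c['range_z']>0)]; X=P[:,:2]@ex;Y=P[:,:2]@ey
    m=(P[:,2]>43)&(P[:,2]<53)&(X>650)&(X<700)&(abs(Y-82)<85); print('panel X pct',np.percentile(X[m],[1,5,50,95]).round(1),m.sum())
face(dict(np.load('pics/wd3.npz')))
Y=82
env.movep(D(640,Y,120),down(psi)); env.move_linear(D(640,Y,30),speed=150)
env.move_linear(D(664,Y,30),speed=60,guard=15)
g=env.move_linear(D(684,Y,30),speed=15,guard=15); s=env.read_state(); print(g,s['tcp_pos'][:2]@ex,s['ft_force'].round(1))
env.move_linear(D(640,Y,30),speed=100); env.move_linear(D(620,Y,200),speed=250)
env.movep([400,0,380],down(np.pi/2)); env.dwell(.2)
c=optics.read_camera('wrist'); face(c)
t=optics.read_camera('top'); P=cloud(t); P0=cloud(dict(np.load('pics/top0.npz')))
for nm,(u,v) in dict(spray=(237,156),brush=(378,161),pol=(420,174)).items(): 
    w=np.s_[v-6:v+7,u-9:u+10]; print(nm,np.abs(P[w]-P0[w]).max(-1).__gt__(15).mean().round(3),P0[v,u].round(0),P[v,u].round(0))
print(env.read_state()['clock'])
E
```

```text
panel X pct [681.6 682.  685.6 691. ] 1479
True 670.6055638889133 [ 0.3  0.5 -0.3]
panel X pct [680.9 681.6 684.5 690.7] 1386
spray 0.012 [727. 215.  95.] [726. 214.  99.]
brush 0.0 [ 711. -210.   89.] [ 712. -210.   87.]
pol 0.012 [ 676. -344.   59.] [ 676. -345.   55.]
59.1333
```

The panel face is at X ≈ 682, the predicted home position. The second press stopped at the same point (670.6), and the bottles and brush haven't moved.

```bash
python3 -c "
from rig import order
print(order.hand_in())"
```

```text
the job is handed in; nothing more can be done
None
```

The job is done and handed in at about 59 s of the 72 s allowed. Cassette A is in the front pocket, and cassette B was tipped onto its sole and placed in the rear pocket. The drawer was then pushed home slowly.

- **Cassettes:** before the drawer was closed, both lay flat with pleats up (tops at 32–36 mm) and tabs in the +y notches. A sat about 3 mm off its pocket centre on purpose, to give the fingers room beside the front panel. They can't be seen with the drawer shut.
- **Drawer:** the panel face measured X ≈ 681–682 along the drawer's axis, against 682 predicted for fully home. Two gentle presses stopped at the same point, 670.7 and 670.6.
- **Bottles and brush:** within the depth noise, all three read where they started in the top view.
- **What went wrong:** the first push on B set off the force guard and stopped with B still standing. On the second push the fingertip first rode on B's top edge with up to 23 N upward on the tool, then B went over cleanly.
- **Pictures:** I viewed nine, within the budget of 10.

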